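Lay the lazy susan round the bottle

TASK

Lay the lazy susan round the green bottle, which stays where it is: put the wooden dish stand on the seat mark in the middle with the white sauce dish centred on top of it, and, going clockwise round the rim as seen from above, starting from the bottle, the blue soju glass on the next seat mark, the steel toothpick holder on the one after (opposite the bottle) and the amber soju glass on the last. Stand everything upright and centred on its mark, set things down rather than dropping them, and leave the bottle, the clear glass, the pepper mill and the jam jar where they are.

Things in the scene. Friction and masses are not known exactly. Their poses are not given: they have to be found in the camera images.
- susan: Lazy susan, locked (does not turn): black disc 280 mm across, flat top 25 mm above the bar, five flush pale grey seat marks 60 mm across. Origin: centre of its underside, z up. Seat centres in its frame, mm: middle (0, 0); bottle (100, 0); next clockwise from above (0, -100); straight across from the bottle (-100, 0); last (0, 100). Place and yaw vary.
- bottle: Empty clear-green glass bottle, 58 mm across, 170 mm tall with a thin neck (27 mm), standing on the +x seat of the lazy susan, its top 195 mm above the bar. It stays where it is and tells which seat is which. Origin: centre of its underside, z up.
- stand: Small round dish stand of pale wood with a dark band, a plain solid disc 54 mm across and 26 mm high with a flat top, about 60 g. Origin: centre of its underside, z up its axis; round, so its yaw means nothing. Starts upright on the bar (z = 0).
- dish: Small white ceramic sauce dish, open upwards, 64 mm across the rim, 28 mm high; its side is nearly straight (62 to 64 mm across) from 9 mm up to the rim, below that it narrows to a flat foot 42 mm across. About 90 g. Origin: centre of its underside, z up its axis; round, so its yaw means nothing. Starts upright on the bar (z = 0).
- holder: Stainless steel toothpick holder, an upright cylinder 42 mm across and 78 mm tall with its flip-top lid shut (the lid does not move; a small black dot on it, a 6 mm thumb tab on one side and hinge on the other at 69 to 75 mm up). About 120 g. Origin: centre of its underside, z up its axis; round, so its yaw means nothing. Starts upright on the bar (z = 0).
- glass_blue: Blue soju glass, open upwards, 43 mm across at the foot and 49 mm at the rim, 60 mm tall, about 80 g. Origin: centre of its underside, z up its axis; round, so its yaw means nothing. Starts upright on the bar (z = 0).
- glass_amber: Amber (orange) soju glass, same shape: 43 mm across at the foot, 49 mm at the rim, 60 mm tall, about 80 g. Origin: centre of its underside, z up its axis; round, so its yaw means nothing. Starts upright on the bar (z = 0).
- glass_clear: Clear colourless soju glass of the same shape and size. Not wanted: leave it standing. Origin: centre of its underside, z up its axis; round, so its yaw means nothing. Starts upright on the bar (z = 0).
- mill: Dark wooden pepper mill, 50 mm across, 128 mm tall. Not wanted: leave it standing. Origin: centre of its underside, z up its axis; round, so its yaw means nothing. Starts upright on the bar (z = 0).
- jam: Jam jar with a red lid, 56 mm across, 68 mm tall. Not wanted: leave it standing. Origin: centre of its underside, z up its axis; round, so its yaw means nothing. Starts upright on the bar (z = 0).
There are look-alikes about, which are no part of the job. Of the things like the glass_blue, leave any that is turquoise; of the rest the smaller one is meant.

How it is judged:
By the outcome, as a careful person would: the job done as asked, in the order asked, and still so for the second after the job is handed in, with the robot touching nothing.
It also fails if it takes over 128 s, if anything falls off the work surface, if the arm or the gripper's body presses on something with over 40 N, if the wrist force passes 120 N, or if a joint passes its speed limit or range.

ROBOT

A 6-joint arm with a two-finger parallel gripper is mounted at the origin on the work surface. World frame = base frame: x ahead of the robot, y to its left, z up, the work surface at z = 0. Lengths are in mm, angles in rad, forces in N, time in s.
With the tool pointing down it reaches from about 350 to 975 mm from the base axis. Payload 7.1 kg.
Tool frame: the origin (TCP) lies on the front face of the gripper's body, between the roots of the fingers; the fingertips stand 80 mm ahead of it and the grasp point (between the pads) lies 61 mm ahead of it (env.tips_ahead is the distance from the TCP to the fingertips, in mm); z points along the fingers, y is the line along which they close (so a half turn about z gives the same grasp; the last joint's range is limited). The gripper opens to 88 mm and grips with 3 to 60 N. Pads are 20 mm wide; open, the fingers measure 115 mm over their backs; the gripper's body (75 mm by 178 mm) begins 61 mm behind the grasp point.
Start: joints at [-1.169, 0.423, 1.63, -0, 1.089, -0.019], TCP at [255.322, -570.453, 302.675] pointing down, gripper open.
Joint ranges: [-3, 3], [-0.9, 2.11], [0.09, 2.58], [-1.31, 4.45], [0.11, 2.69], [-2.54, 2.54]. Speed limits (rad/s): [2.39, 2.39, 3.01, 3.14, 3.14, 3.14].

INTERFACE

Orientations are given as a unit quaternion [x, y, z, w].
In Python, from station import env, set_gripper, viewer, workorder gives the robot as it stands. Calls block until the motion is done:
- env.reach(position, orientation): joint-space move of the TCP to a pose.
- env.move_l(position, rot=None, rate=150, f_stop=None): straight line of the TCP; rot=None keeps the orientation; rate is the mean speed in mm/s. With f_stop (N) it stops when the force on the tool has changed by that much, and returns True; else False.
- env.move_joints(angles): joint-space move.
- set_gripper(opening): finger opening in mm; the grip force is fixed at half the most; returns when the fingers have stopped.
- env.hold(seconds).
- env.ik(position, orientation): joint angles nearest the present ones, or None.
- env.read_state(): the state.
- viewer.camera(name): name is "scene" or "top" or "wrist"; returns the picture (480x640x3 uint8, blue, green, red); there is no depth.
- viewer.camera_params(name): a dict with "fx", "fy", "cx", "cy" (pixels), "pose" (4x4, takes a point from camera to world coordinates); the wrist camera has in their place "tool_from_camera" (4x4, takes a point from camera to tool coordinates, whose origin is the TCP and whose axes are the flange's). Camera axes: x right, y up, looking along -z (the intrinsics and any distortion apply to the point x, -y, -z); pixel columns grow to the right and rows downward; lengths in mm; the calibration is good to about 2 mm. A picture is of the moment at which its call begins: read the wrist's pose just before it. camera_params takes no time and is no camera call.
A pose or a line that the arm cannot do raises env.IKError and nothing moves.
- workorder.sign_off(): hands the job in; it is judged then, once.
The state is a dict: "time_s": time; "qpos": joint angles; "dq": joint speeds; "tau": joint torques, N m; "tool_pos": TCP position; "orientation": TCP orientation; "force": force on the tool from outside, world axes, zero at the start; "wrist_torque": the same for the moment, N m; "width": finger opening in mm; "grip_force": force on a finger pad.
Only numpy, scipy, OpenCV 4.12 (cv2) and the standard library are available. Lean on these libraries where they do the work, as an engineer would, in place of code of your own. Each camera call takes 0.05 s, during which the arm holds its last target. There are 200 camera calls.

## Working session

There is one attempt and no reset: what is moved stays moved. The work goes in short steps, each a Python script; the robot and the scene stay as the last script left them, time stands still between calls to the robot, and variables do not carry over. Pictures are saved under pics/ and viewed, at most 14 in all, crops included, and the job is handed in when it is done.

```bash
ls; mkdir -p pics
python3 - <<'E'
from station import env, set_gripper, viewer, workorder
import cv2, numpy as np
np.set_printoptions(precision=4,suppress=True)
for n in ["scene","top"]:
    cv2.imwrite(f"pics/{n}0.png",viewer.camera(n)); print(n,viewer.camera_params(n))
print(viewer.camera_params("wrist")); s=env.read_state(); print(s)
E
```

```text
pics
scene {'fx': 459.53509890301615, 'fy': 459.53509890301615, 'cx': 320.7529739965891, 'cy': 238.06415961838988, 'pose': array([[   0.364 ,   -0.578 ,    0.7303, 1254.3404],
       [   0.9314,    0.2326,   -0.2802, -284.2629],
       [  -0.0079,    0.7822,    0.623 ,  693.6412],
       [   0.    ,    0.    ,    0.    ,    1.    ]])}
top {'fx': 474.53856316621597, 'fy': 474.53856316621597, 'cx': 314.7202627418829, 'cy': 236.3810231809104, 'pose': array([[  0.0145,   0.985 ,  -0.1718, 343.411 ],
       [ -0.9996,   0.0183,   0.0205,  12.3986],
       [  0.0233,   0.1714,   0.9849, 972.902 ],
       [  0.    ,   0.    ,   0.    ,   1.    ]])}
{'fx': 357.73310674268123, 'fy': 357.73310674268123, 'cx': 316.98417474575774, 'cy': 236.91740434479942, 'tool_from_camera': array([[  0.0005,   0.9638,   0.2668,  72.63  ],
       [  1.    ,  -0.0006,   0.0003,  -0.3772],
       [  0.0005,   0.2668,  -0.9638, -80.9009],
       [  0.    ,   0.    ,   0.    ,   1.    ]])}
{'time_s': 0.1, 'qpos': array([-1.169 ,  0.4238,  1.6306,  0.    ,  1.0886, -0.019 ]), 'dq': array([ 0.0008, -0.002 , -0.0032,  0.0004, -0.0011, -0.0001]), 'tau': array([ -0.0009, -54.5614, -27.4325,   0.0646,   0.0189,  -0.    ]), 'tool_pos': array([ 255.1727, -570.1122,  301.976 ]), 'orientation': array([ 0.9779,  0.2088, -0.0001, -0.0007]), 'force': array([-0.0687, -0.8131, -0.3619]), 'wrist_torque': array([-0.0323, -0.0002,  0.0082]), 'grip_force': 0.0, 'width': 87.607215745631}
```

View pics/top0.png

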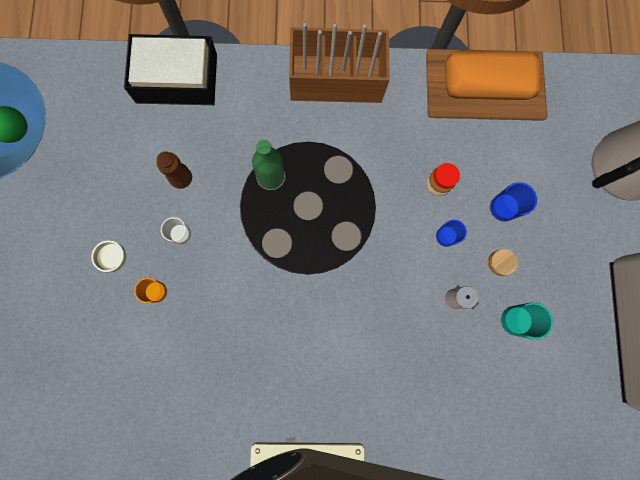

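View pics/scene0.png

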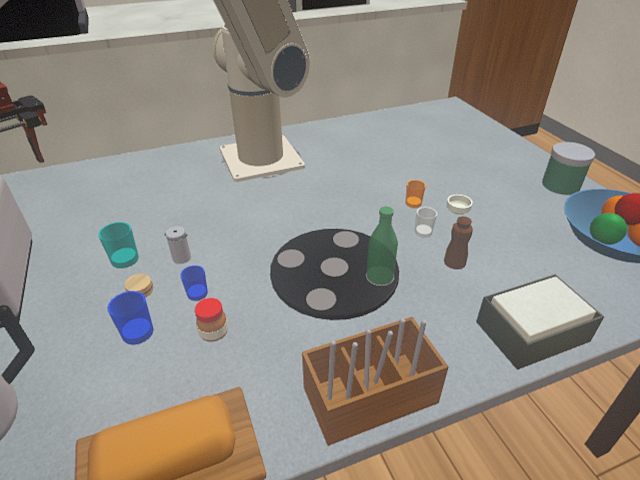

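Top view: bottle at (268,170), with seats clockwise from it at (338,169), (346,236), (277,243) and the middle at (308,206). Things that could be confused:
- **Blue glass:** small blue (451,233), large blue (514,202) and turquoise (527,321). I choose the small blue at (451,233).
- **Amber glass:** (150,291), next to the clear glass at (175,231), which stays. The orange loaf at (493,75) is not a glass.
- **Single items:** holder (463,297), stand (503,262), dish (108,256).

Next I'll get coarse positions, then wrist views from two yaws per cluster.

```bash
cat > h.py <<'E'
from station import env, set_gripper, viewer, workorder
import cv2, numpy as np
from scipy.spatial.transform import Rotation as R
np.set_printoptions(precision=2,suppress=True)
def quat(yaw): return (R.from_euler('z',yaw)*R.from_euler('x',np.pi)).as_quat()   # tool down, tool x at world yaw
def cam(name):
    p=viewer.camera_params(name)
    if 'pose' in p: T=p['pose']
    else:
        s=env.read_state(); W=np.eye(4); W[:3,:3]=R.from_quat(s['orientation']).as_matrix(); W[:3,3]=s['tool_pos']; T=W@p['tool_from_camera']
    return p,T
def ray(c,uv):
    p,T=c; d=np.array([(uv[0]-p['cx'])/p['fx'],-(uv[1]-p['cy'])/p['fy'],-1.]); d=T[:3,:3]@d
    return T[:3,3],d/np.linalg.norm(d)
def onz(c,uv,z):
    o,d=ray(c,uv); return o+d*(z-o[2])/d[2]
def proj(c,X):
    p,T=c; q=T[:3,:3].T@(np.asarray(X,float)-T[:3,3]); return np.array([p['cx']-p['fx']*q[0]/q[2],p['cy']+p['fy']*q[1]/q[2]])
def tri(rays):
    A=sum(np.eye(3)-np.outer(d,d) for o,d in rays); b=sum((np.eye(3)-np.outer(d,d))@o for o,d in rays); return np.linalg.solve(A,b)
def snap(fn,name='wrist'):
    c=cam(name); im=viewer.camera(name); cv2.imwrite(f'pics/{fn}.png',im); np.save(f'pics/{fn}.npy',c[1]); return c,im
def load(fn,name='wrist'): return (viewer.camera_params(name),np.load(f'pics/{fn}.npy')),cv2.imread(f'pics/{fn}.png')
E
python3 - <<'E'
from h import *
c=cam('top')
for n,uv,z in [('mid',(308,206),25),('bottle',(270,180),25),('s1',(338,169),25),('s2',(346,236),25),('s3',(277,243),25),('blue foot',(446,236),3),('bigblue',(505,208),3),('turq',(517,320),3),('stand',(503,262),26),('holder top',(467,297),78),('amber',(155,292),3),('clear',(180,233),3),('dish',(108,256),28),('jam top',(447,176),68),('mill foot',(180,178),3)]:
    X=onz(c,uv,z); print(n,X, np.hypot(*X[:2]))
for P,yaw in [((420,-290),None),((440,310),None),((520,10),None)]:
    b=np.arctan2(P[1],P[0])
    for y in (b,b+np.pi): print(P,env.ik([*P,300],quat(y)))
E
```

```text
mid [571.68   7.36  25.  ] 571.7252556482974
bottle [625.24  86.79  25.  ] 631.2299165787554
s1 [651.99 -53.75  25.  ] 654.2032372773659
s2 [510.68 -70.88  25.  ] 515.5737371306619
s3 [493.74  68.65  25.  ] 498.48682754898846
blue foot [ 518.44 -282.08    3.  ] 590.2118085966406
bigblue [ 581.01 -409.84    3.  ] 711.0114470572055
turq [ 347.61 -421.64    3.  ] 546.4572598842223
stand [ 462.93 -389.57   26.  ] 605.0374537840945
holder top [ 388.7  -295.31   78.  ] 488.154236031291
amber [392.67 312.89   3.  ] 502.08704469231907
clear [514.48 270.38   3.  ] 581.2014296770082
dish [461.02 402.93  28.  ] 612.2792053075943
jam top [ 628.26 -268.39   68.  ] 683.1890761563885
mill foot [632.08 277.78   3.  ] 690.426247003388
(420, -290) [-0.63  0.26  1.88 -0.    1.    1.55]
(420, -290) [-0.63  0.26  1.88  0.    1.   -1.59]
(440, 310) [ 0.59  0.3   1.82 -0.    1.02  1.55]
(440, 310) [ 0.59  0.3   1.82  0.    1.02 -1.59]
(520, 10) [-0.    0.27  1.86 -0.    1.01  1.55]
(520, 10) [-0.    0.27  1.86  0.    1.01 -1.59]
```

Run:
```python
from h import *
for n,P in [('R',(455,-320)),('M',(560,7)),('L',(430,350))]:
    b=np.arctan2(P[1],P[0])
    ys=[b,b+np.pi] if n!='M' else [b+np.pi,b]
    for i,y in enumerate(ys):
        env.reach([*P,320],quat(y)); env.hold(0.3); snap(f'{n}{i}')
print(env.read_state()['time_s'],env.read_state()['tool_pos'])
v=[cv2.imread(f'pics/{n}.png') for n in ('R0','R1','L0','M0')]
cv2.imwrite('pics/mos.png',cv2.resize(np.vstack([np.hstack(v[:2]),np.hstack(v[2:])]),(800,600),interpolation=cv2.INTER_AREA))
```

```text
14.2167 [430.02 350.01 320.  ]
```

View pics/mos.png

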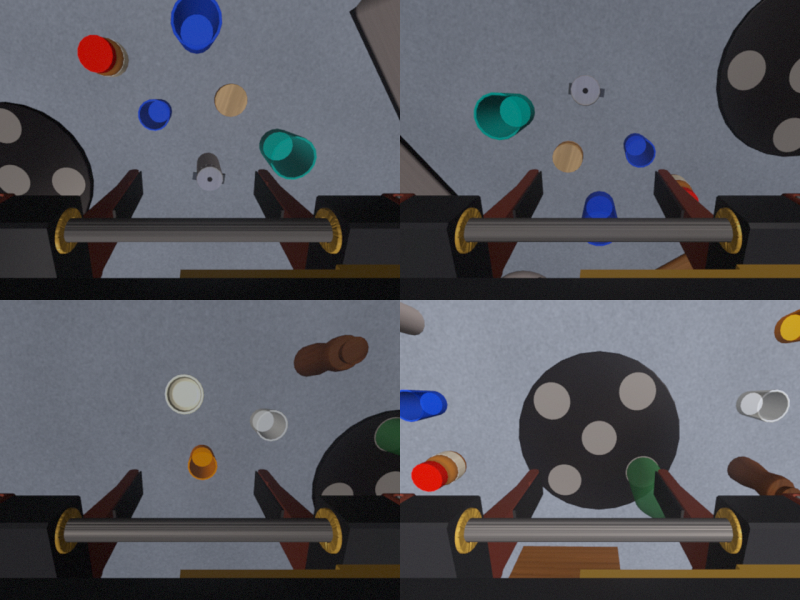

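Mosaic (scale 1/1.6):
- **R0:** small blue glass (154,113), large blue (196,25), turquoise (288,152), stand (231,99), holder lid (209,179). The holder's tab and hinge lie along image x, so I'll close on it perpendicular to that.
- **L0:** dish (184,394), amber glass (203,462).
- **M0:** seat marks visible, with the bottle at (643,480).

Next I'll segment from seeds and triangulate across the two yaws.

```bash
cat > seg.py <<'E'
from h import *
def blob(im,uv,tol):
    g=cv2.medianBlur(im,5); m=np.zeros((482,642),np.uint8); u,v=int(round(uv[0])),int(round(uv[1]))
    if not(0<=u<640 and 0<=v<480): return None
    cv2.floodFill(g,m,(u,v),0,(tol,)*3,(tol,)*3,4|cv2.FLOODFILL_FIXED_RANGE|cv2.FLOODFILL_MASK_ONLY|(255<<8))
    k=max(cv2.findContours(m[1:-1,1:-1],cv2.RETR_EXTERNAL,cv2.CHAIN_APPROX_NONE)[0],key=len)
    k=cv2.convexHull(k)
    if len(k)<6: return None
    return cv2.fitEllipse(k)
E
cat > m1.py <<'E'
from seg import *
T={'R':[('blue',(518,-282,3),25),('stand',(463,-390,26),22),('holder',(389,-295,78),22)],
   'L':[('amber',(393,313,3),25),('dish',(461,403,5),25)],
   'M':[('mid',(572,7,25),25),('s1',(652,-54,25),25),('s2',(511,-71,25),25),('s3',(494,69,25),25)]}
for n in T:
    for name,X,tol in T[n]:
        rs=[]
        for i in (0,1):
            c,im=load(f'{n}{i}'); uv=proj(c,X)+( [8,8] if name=='holder' else 0); e=blob(im,uv,tol)
            if e is None: print(name,i,'none',uv); continue
            rs.append((c,e)); print(name,i,np.array(e[0]),np.array(e[1]),'z0',onz(c,e[0],X[2]))
        if len(rs)==2:
            r=[ray(c,e[0]) for c,e in rs]; P=tri(r); gap=[np.linalg.norm(np.cross(P-o,d)) for o,d in r]
            dist=[np.linalg.norm(P-o)for o,d in r]; print('   TRI',P,'miss',gap,'diam',[max(e[1])*D/c[0]['fx'] for (c,e),D in zip(rs,dist)])
E
python3 m1.py
```

```text
blue 0 [245.88 183.14] [49.73 50.95] z0 [ 519.67 -269.64    3.  ]
blue 1 [382.27 242.56] [45.41 52.14] z0 [ 534.24 -282.97    3.  ]
   TRI [ 518.38 -281.52   50.19] miss [np.float64(1.0624547831417872), np.float64(1.0624547831417073)] diam [np.float64(51.24568191202911), np.float64(54.20589871695745)]
stand 0 [369.56 160.16] [50.54 53.48] z0 [ 464.83 -393.36   26.  ]
stand 1 [267.84 252.17] [46.57 48.73] z0 [ 463.07 -391.6    26.  ]
   TRI [ 464.12 -393.71   19.62] miss [np.float64(0.21097671202657642), np.float64(0.21097671202660326)] diam [np.float64(57.66032608514832), np.float64(55.10866874608944)]
holder 0 [317.84 133.93] [465.28 702.38] z0 [ 516.17 -364.48   78.  ]
holder 1 [316.52 141.27] [445.71 743.04] z0 [ 397.05 -279.66   78.  ]
   TRI [  286.24  -171.25 24230.64] miss [np.float64(72.00984948026742), np.float64(72.00984948026753)] diam [np.float64(46791.881409254966), np.float64(49497.06640411955)]
amber 0 [325.21 261.2 ] [40.21 51.31] z0 [384.23 300.09   3.  ]
amber 1 [309.62 157.73] [34.87 35.39] z0 [394.25 311.36   3.  ]
   TRI [392.99 309.81  39.84] miss [np.float64(1.
[... 886 characters left out ...]
7340143208496), np.float64(0.04707734014319161)] diam [np.float64(61.076887427776306), np.float64(67.74913909498189)]
s2 0 [242.62 160.95] [56.34 59.56] z0 [510.51 -70.51  25.  ]
s2 1 [387.06 251.98] [50.2  54.12] z0 [512.11 -70.56  25.  ]
   TRI [510.78 -71.39  20.84] miss [np.float64(0.03990482702364174), np.float64(0.03990482702364928)] diam [np.float64(64.69604164718042), np.float64(61.55111087158331)]
s3 0 [379.69 145.47] [57.2 60.6] z0 [493.43  69.74  25.  ]
s3 1 [260.24 264.97] [49.56 53.27] z0 [495.05  69.78  25.  ]
   TRI [493.51  70.46  20.8 ] miss [np.float64(0.010008200119950286), np.float64(0.010008200119978829)] diam [np.float64(65.3360512284229), np.float64(60.97251570006331)]
```

Marks give 200 mm across and 100 mm radius. The 1.6 mm disagreement between yaws is a 0.8 mm camera offset along tool x, which I'll correct; mark height then comes out near 25 mm. Next I'll fit the rim circles using the outward half of each silhouette, and crop the choices.

```bash
cat > m2.py <<'E'
from seg import *
from scipy.optimize import least_squares
def lo(fn):
    (p,T),im=load(fn); T=T.copy(); s=fn[0]; 
    x=T[:3,:3]@viewer.camera_params('wrist')['tool_from_camera'][:3,:3].T@[1,0,0]; T[:3,3]-=0.8*x
    return (p,T),im
def rim(c,im,X,r,mask):
    z=X[2]; u=proj(c,X); n,lab,st,ce=cv2.connectedComponentsWithStats(mask)
    w=lab[int(u[1])-6:int(u[1])+7,int(u[0])-6:int(u[0])+7].ravel(); w=w[w>0]; l=np.bincount(w).argmax()
    k=cv2.convexHull(max(cv2.findContours((lab==l).astype(np.uint8),0,cv2.CHAIN_APPROX_NONE)[0],key=len))[:,0]
    P=np.array([onz(c,q,z)[:2] for q in k]); o=c[1][:2,3]; ctr=np.array(X[:2],float)
    for _ in range(6):
        d=(ctr-o)/np.linalg.norm(ctr-o); a=P[(P-ctr)@d>0]
        f=least_squares(lambda q:np.hypot(*(a-q).T)-r,ctr,loss='soft_l1'); ctr=f.x
    free=least_squares(lambda q:np.hypot(*(a-q[:2]).T)-q[2],[*ctr,r]).x
    return ctr,free,np.sqrt(np.mean(f.fun**2))
def hsv(im,a,b): return cv2.inRange(cv2.cvtColor(cv2.medianBlur(im,3),cv2.COLOR_BGR2HSV),np.array(a),np.array(b))
M={'blue':((110,130,60),(128,255,255)),'amber':((8,140,60),(24,255,255)),'stand':((8,60,90),(25,200,255)),'dish':((15,8,120),(50,120,255))}
if __name__=='__main__':
    for n,name,X,r in [('R','blue',(518,-281,60),24.5),('R','stand',(464,-393,26),27),('L','amber',(393,312,60),24.5),('L','dish',(462,406,28),32)]:
        cs=[]
        for i in (0,1):
            c,im=lo(f'{n}{i}'); ctr,free,e=rim(c,im,X,r,hsv(im,*M[name])); print(name,i,ctr,'free',free,'rms',e)
            cs.append(ray(c,proj(c,[*ctr,X[2]])))
        print('   TRI',tri(cs))
    a=[]
    for n,X in [('R0',(389,-295,78)),('R1',(389,-295,78)),('R0',(518,-281,40)),('L0',(455,370,20))]:
        c,im=lo(n); u,v=proj(c,X).astype(int); u=max(u,75);v=max(v,75); a.append(cv2.resize(im[v-75:v+75,u-75:u+75],(300,300)))
    cv2.imwrite('pics/crop1.png',np.vstack([np.hstack(a[:2]),np.hstack(a[2:])]))
    c,im=lo('L0'); u=proj(c,(461,406,5)).astype(int); print(cv2.cvtColor(im,40)[u[1],u[0]-30:u[0]+40:4].tolist())
E
python3 m2.py
```

```text
blue 0 [ 517.63 -282.78] free [ 517.69 -281.86   23.77] rms 0.34195822275384785
blue 1 [ 517.4  -282.07] free [ 518.49 -282.09   23.65] rms 0.4197380956593444
   TRI [ 517.78 -282.26   58.57]
stand 0 [ 464.95 -392.11] free [ 463.85 -392.71   26.01] rms 0.4526900113335542
stand 1 [ 463.71 -391.89] free [ 464.32 -392.92   26.07] rms 0.4382681181063416
   TRI [ 464.41 -392.57   23.01]
amber 0 [394.69 312.27] free [393.68 311.46  23.49] rms 0.4073402084531481
amber 1 [393.26 311.61] free [394.31 312.17  23.55] rms 0.42546065953311657
   TRI [393.6  311.54  56.36]
dish 0 [463.19 403.83] free [461.78 404.23  30.88] rms 0.546584481956807
dish 1 [461.47 404.21] free [462.56 405.08  30.91] rms 0.4518297342102027
   TRI [462.57 404.43  25.14]
[[105, 9, 166], [16, 45, 73], [23, 40, 126], [30, 18, 166], [50, 9, 171], [45, 9, 170], [45, 9, 170], [60, 5, 170], [45, 6, 170], [45, 6, 171], [53, 6, 170], [54, 7, 172], [47, 11, 170], [110, 9, 175], [38, 12, 167], [35, 16, 171], [109, 34, 127], [108, 35, 125]]
```

View pics/crop1.png

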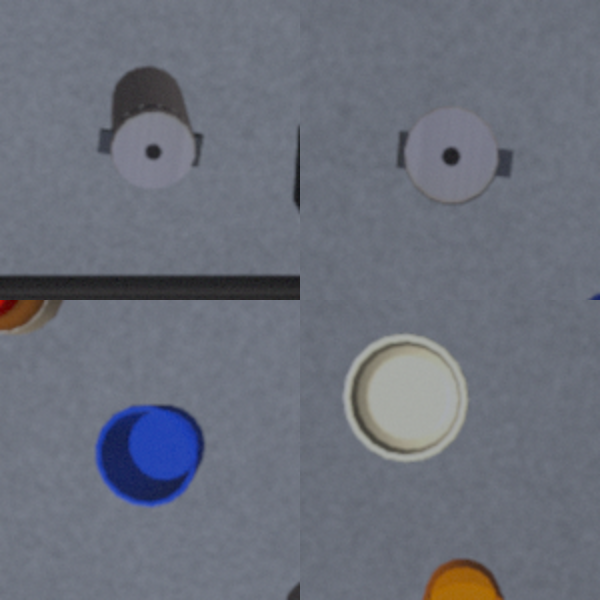

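Crops: the holder's lid disc and dot are centred at (153,150) and (151,156), with tab and hinge along image x, tilted about 5°. The blue glass is the smaller of the two blues (mask diameter 48 mm). The dish is white and its rim is complete. Next: the dot position and tab direction, then stand and dish.

Run:
```python
from m2 import *
rs=[]
for n,tl,tr in [('R0',(106,141),(198,150)),('R1',(102,150),(205,163))]:
    c,im=lo(n); u,v=proj(c,(389,-295,78)).astype(int); o=np.array([u-75,v-75])
    g=cv2.cvtColor(im[v-25:v+25,u-25:u+25],6); m=(cv2.GaussianBlur(g,(3,3),0)<80).astype(np.uint8)
    nn,l,st,ce=cv2.connectedComponentsWithStats(m); 
    i=min(range(1,nn),key=lambda i:np.hypot(*(ce[i]-[25,26]))); d=ce[i]+[u-25,v-25]
    print(n,'dot',d,st[i][4],onz(c,d,78)); rs.append(ray(c,d))
    a,b=[onz(c,o+np.array(q)/2,72) for q in (tl,tr)]; print('tabs',a,b,np.degrees(np.arctan2(*(b-a)[1::-1])),np.hypot(*(b-a)[:2]),(a+b)/2)
print(tri(rs))
for b in (np.radians(51.9),):
    for nm,P in [('mid',(572.9,8.1)),('stand',(464,-392.5)),('dish',(462,404.5))]:
        print(nm,[(k,env.ik([*P,200],quat(b+k*np.pi/2))) for k in range(4)])
```

```text
R0 dot [335.   286.59] 39 [ 388.97 -295.54   78.  ]
tabs [ 404.21 -278.78   72.  ] [ 374.06 -313.32   72.  ] -131.11220137433796 45.84717825163144 [ 389.14 -296.05   72.  ]
R1 dot [296.05 144.82] 62 [ 389.86 -296.48   78.  ]
tabs [ 375.51 -312.88   72.  ] [ 406.43 -278.64   72.  ] 47.92103357966101 46.13569668900152 [ 390.97 -295.76   72.  ]
[ 389.98 -296.22   80.83]
mid [(0, array([-0.01,  0.49,  1.81, -0.  ,  0.84,  0.66])), (1, array([-0.01,  0.49,  1.81,  0.  ,  0.84, -0.91])), (2, array([-0.01,  0.49,  1.81,  0.  ,  0.84, -2.48])), (3, array([-0.01,  0.49,  1.81, -0.  ,  0.84,  2.23]))]
stand [(0, array([-0.72,  0.53,  1.73, -0.  ,  0.88, -0.06])), (1, array([-0.72,  0.53,  1.73,  0.  ,  0.88, -1.63])), (2, None), (3, array([-0.72,  0.53,  1.73, -0.  ,  0.88,  1.51]))]
dish [(0, array([ 0.7 ,  0.54,  1.72, -0.  ,  0.89,  1.36])), (1, array([ 0.7 ,  0.54,  1.72, -0.  ,  0.89, -0.21])), (2, array([ 0.7 ,  0.54,  1.72,  0.  ,  0.89, -1.78])), (3, None)]
```

```bash
cat > pp.py <<'E'
from m2 import *
D=np.radians
MID=np.array([572.9,8.1]); B=D(51.9)
def seat(a,b): return MID+[a*np.cos(B)-b*np.sin(B),a*np.sin(B)+b*np.cos(B)]
def st(t):
    s=env.read_state(); print(t,'t=%.1f'%s['time_s'],s['tool_pos'],'w=%.1f g=%.1f'%(s['width'],s['grip_force']),'F',s['force'])
def pick(P,yaw,gz,wide,dia):
    set_gripper(wide); env.reach([*P,300],quat(yaw)); env.move_l([*P,gz+61+70],rate=250); env.move_l([*P,gz+61],rate=90)
    set_gripper(dia-15); env.hold(.2); st('grip'); env.move_l([*P,gz+61+20],rate=60); env.move_l([*P,300],rate=250); st('lift')
    return env.read_state()['width']
def place(P,yaw,gz,base,opn):
    z=base+gz+61; env.reach([*P,300],quat(yaw)); env.move_l([*P,z+40],rate=200); env.move_l([*P,z+4],rate=50); env.hold(.2)
    hit=env.move_l([*P,z-2.5],rate=10,f_stop=4); st('down hit=%s dz=%.1f'%(hit,env.read_state()['tool_pos'][2]-z))
    set_gripper(opn); env.hold(.2); env.move_l([*P,z+30],rate=60); env.move_l([*P,300],rate=250); st('up')
E
python3 - <<'E'
from pp import *
w=pick((464.1,-392.5),D(190),23,80,54)
if w>50: place(MID,D(212),23,25,68)
E
```

```text
grip t=19.6 [ 464.27 -392.68   84.38] w=53.5 g=30.0 F [-0.47  0.32  5.95]
lift t=21.0 [ 463.48 -391.96  298.61] w=53.1 g=30.0 F [-0.42  0.22 -1.31]
down hit=True dz=0.4 t=25.0 [572.97   8.1  109.38] w=53.8 g=30.0 F [-0.25  0.15  4.79]
up t=27.1 [572.11   8.09 298.7 ] w=68.2 g=0.0 F [ 0.44  0.09 -0.42]
```

Run:
```python
from pp import *
env.hold(.3); snap('P1'); c,im=lo('P1'); print(rim(c,im,(*MID,51),27,hsv(im,*M['stand'])))
w=pick((462.2,404.5),D(212),22,84,64); st('')
env.reach([*MID,300],quat(D(212))); env.hold(.3); snap('P2')
a=[]
for n in ('P1','P2'): a.append(cv2.imread(f'pics/{n}.png')[60:360,120:520])
cv2.imwrite('pics/p12.png',np.hstack(a))
```

```text
(array([572.78,   8.82]), array([572.83,   8.86,  26.95]), np.float64(0.11029844367469452))
grip t=31.8 [462.41 404.7   83.49] w=62.2 g=30.0 F [-1.54 -1.09  6.25]
lift t=33.2 [461.54 403.96 298.5 ] w=62.4 g=30.0 F [-0.04 -0.   -0.41]
 t=33.2 [461.54 403.96 298.5 ] w=62.4 g=30.0 F [-0.04 -0.   -0.41]
```

View pics/p12.png

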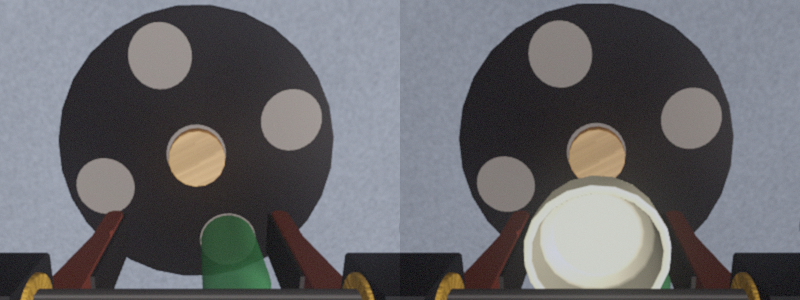

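The stand sits on the middle mark (0.7 mm off, crop at (197,157)). The dish hangs level in the grip at (597,240). I'll place it, then do the blue glass.

Run:
```python
from pp import *
place((572.8,8.6),D(212),22,51,74)
env.hold(.2); snap('P3'); c,im=lo('P3'); print(rim(c,im,(*MID,79),32,hsv(im,*M['dish'])))
w=pick((517.8,-282.2),D(85),38,75,47)
if w>42: place(seat(0,-100),D(85),38,25,66)
env.hold(.2); snap('P4'); c,im=lo('P4'); print(seat(0,-100),rim(c,im,(*seat(0,-100),85),24.5,hsv(im,*M['blue'])))
a=[cv2.imread(f'pics/{n}.png')[60:360,120:520] for n in ('P3','P4')]
cv2.imwrite('pics/p34.png',np.hstack(a))
```

```text
down hit=True dz=0.4 t=37.6 [572.85   8.58 134.44] w=61.9 g=30.0 F [-0.11 -0.81  4.8 ]
up t=39.6 [572.04   8.61 298.77] w=74.5 g=0.0 F [-0.48  0.62 -0.96]
(array([572.64,   9.02]), array([573.7 ,   9.36,  31.11]), np.float64(0.4848902903822016))
grip t=43.9 [ 518.1  -282.34   99.3 ] w=48.3 g=30.0 F [-0.27  0.21  2.89]
lift t=45.3 [ 517.06 -281.81  298.62] w=47.8 g=30.0 F [-0.21 -0.42  0.03]
down hit=True dz=0.3 t=48.7 [651.74 -53.62 124.29] w=48.3 g=30.0 F [-0.88  0.08  4.4 ]
up t=50.8 [650.79 -53.54 298.51] w=66.1 g=0.0 F [0.77 0.13 0.47]
[651.59 -53.6 ] (array([651.72, -53.65]), array([651.72, -53.64,  24.5 ]), np.float64(0.15362988858310223))
```

View pics/p34.png

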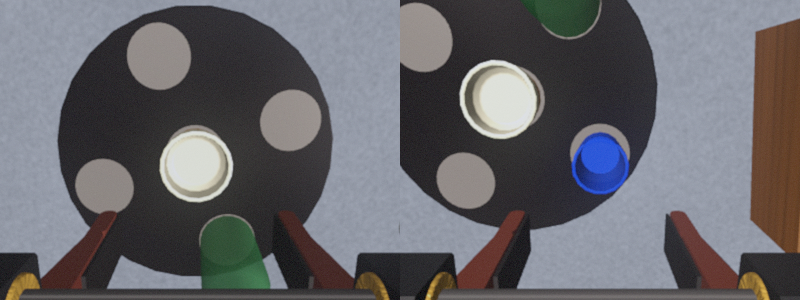

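The dish is centred on the stand at (197,165), within 1 mm. The blue glass stands on the seat clockwise from the bottle at (600,162). Holder and amber glass next.

Run:
```python
from pp import *
w=pick((389.6,-296.0),D(48),42,70,42)
assert 37<w<46,w
place(seat(-100,0),D(48),42,25,60)
w=pick((393.8,311.8),D(187),38,75,47)
assert w>42,w
place(seat(0,100),D(187),38,25,66)
env.hold(.2); snap('P5'); c,im=lo('P5'); print(seat(0,100),rim(c,im,(*seat(0,100),85),24.5,hsv(im,*M['amber'])))
env.reach([560,7,330],quat(D(180.7))); env.hold(.3); snap('P6'); snap('T6','top')
a=[cv2.imread('pics/P6.png')[80:380,120:520],cv2.resize(cv2.imread('pics/T6.png')[120:345,50:650],(800,300))]
cv2.imwrite('pics/p6.png',np.vstack([np.hstack([a[0],cv2.imread('pics/P5.png')[60:360,120:520]]),a[1]])); st('end')
```

```text
grip t=55.0 [ 389.69 -296.09  103.18] w=41.8 g=30.0 F [-0.41  0.37  4.6 ]
lift t=56.4 [ 388.97 -295.49  298.87] w=42.0 g=30.0 F [-1.27 -0.14 -1.87]
down hit=True dz=0.2 t=59.7 [511.28 -70.62 128.16] w=41.6 g=30.0 F [-0.38  0.24  3.89]
up t=61.8 [510.46 -70.5  298.86] w=59.8 g=0.0 F [-1.27  0.14 -0.13]
grip t=66.1 [393.94 311.85  99.23] w=47.2 g=30.0 F [ 0.22 -1.23  5.8 ]
lift t=67.4 [393.17 311.34 298.79] w=47.1 g=30.0 F [ 1.02  0.26 -0.42]
down hit=True dz=0.2 t=70.8 [494.34  69.8  124.18] w=46.7 g=30.0 F [-1.09  0.52  5.34]
up t=72.9 [493.49  69.74 298.88] w=65.7 g=0.0 F [-0.45 -0.86 -1.14]
[494.21  69.8 ] (array([494.64,  69.79]), array([494.48,  69.77,  24.63]), np.float64(0.10982792231195078))
end t=74.0 [559.63   7.5  329.9 ] w=66.0 g=0.0 F [ 0.57 -0.45  1.09]
```

View pics/p6.png

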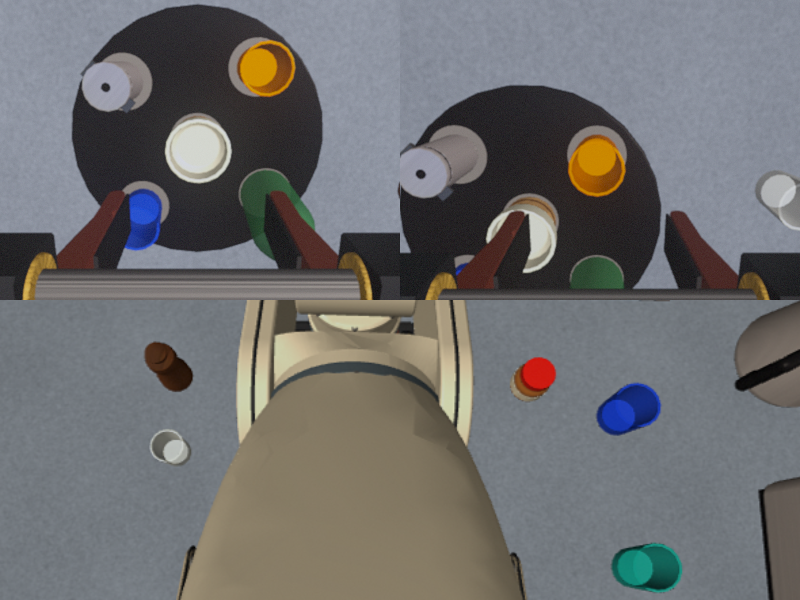

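All five pieces stand on their marks: holder (105,87), amber (263,67), blue (145,215), dish (198,150) in the top-left crop. Bystanders are undisturbed. One last number to check, the holder dot, then sign off.

Run:
```python
from pp import *
c,im=lo('P6'); print(seat(-100,0),onz(c,(225,167),103))
c,im=lo('P6'); d=onz(c,(225,167),103)[:2]-seat(-100,0)
if np.hypot(*d)<4: print(workorder.sign_off())
```

```text
[511.2  -70.59] [511.39 -70.45 103.  ]
the job is handed in; nothing more can be done
None
```

The lazy susan is laid and the job is handed in, with about 74 s used at my last reading: the stand is on the middle mark with the dish on top, and clockwise from the bottle come the blue glass, holder and amber glass, each measuring within about 1 mm of its mark.

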